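Bring the ointment pot forward and hold the cool box open at the preset

TASK

Slide the red-capped ointment pot along the desk, upright and without lifting it, from the grey circle until it stands wholly inside the blue loading circle. Then use the gripper to raise the lid of the cool box (it has a black handle on top) until the orange peg on the lid is level with the green ball of the preset pointer beside it, and finish while still holding the lid there (it falls shut if let go) so that a colleague can load the pot. Do not shift the pointer or the other things on the desk.

Things in the scene. Friction and masses are not known exactly. Their poses are not given: they have to be found in the camera images.
- pot_mid (a point): centre (half-way up, 28 mm above the desk) of the ointment pot: white cylinder with a red cap, 52 mm in diameter from top to bottom, 56 mm tall, 0.15 to 0.31 kg, loose, standing on the desk
- wait_circle: grey ring with a white middle printed on the desk (flat, 104 mm outside, 84 mm inside diameter), where the pot starts; origin at its centre on the desk
- load_circle: blue ring with a white middle printed on the desk (flat, 104 mm outside, 84 mm inside diameter), where the pot must go; origin at its centre on the desk
- coolbox: fixed white and blue cool box, 220 mm deep (its x), 260 mm wide (its y), 110 mm high without the lid; origin under its centre; its x axis points from the hinge side (near the robot) to the opening side; yaw varies
- lid_hinge (a point): point on the lid's hinge axis, in the middle of the box's width, 115 mm above the desk; the hinge axis is level and parallel to the box's y. The axes here turn with the lid: x from the hinge to the lid's free edge, z out of its upper face
- handle (a point): centre of the black bar handle on the lid: round bar 14 mm in diameter along the lid's y, 106 mm free between its posts, its axis 38 mm above the lid's upper face. In the lid's axes it lies 190 mm in x and 65 mm in z from the hinge point. Axes as lid_hinge
- lid_peg (a point): orange ball peg, 16 mm in diameter, at the end of the orange stripe along the lid's free edge, on the box's -y side; in the lid's axes 220 mm in x, -145 mm in y, 12 mm in z from the hinge point. Axes as lid_hinge
- mark_ball (a point): green ball, 24 mm in diameter, at the end of the preset pointer, a green arm turning stiffly on the lid's hinge axis at the box's -y side; in the pointer's axes 220 mm in x, -168 mm in y, 12 mm in z from the hinge point, so that the orange peg stands next to it when the lid is at the pointer's angle. Axes turn with the pointer
- lid (a joint): lid angle in rad, 0 closed, growing as the free edge rises, limit 1.2; the lid weighs 0.3 to 0.65 kg, swings freely and falls shut when let go
- mark (a joint): angle of the preset pointer in rad, same zero and sense as lid: the lid angle wanted (0.4 to 0.75)
- amber_bottle: small amber pill bottle, 44 mm across, 85 mm tall; origin under its base
- white_bottle: white pill bottle with blue cap, 48 mm across, 90 mm tall; origin under its base
- carton: white medicine carton lying flat, 45 x 110 x 30 mm; origin under its centre
- carton2: green medicine carton lying flat, 60 x 80 x 25 mm; origin under its centre
- highlighter: teal highlighter with white cap, about 125 x 20 x 16 mm, lying; origin under its body
- stapler: teal and black stapler, 120 x 34 x 50 mm; origin under its centre
- scissors: scissors with teal finger rings, lying flat, 165 mm long, 8 mm thick; origin on the desk near the pivot
Mind the look-alikes: they are no part of the job. There is more than one size of the part that bears pot_mid; the job needs the smallest.

How it is judged:
On the way, in this order (a step that is already met when the one before it is completed fails the run):
1. the pot stands inside the blue circle, the lid still shut (horizontal distance between pot_mid and load_circle below 0.016 m and angle between pot_mid's own z axis and vertical below 0.1 rad and linear speed of pot below 0.03 m/s and value of joint lid below 0.1 rad), for 0.2 s.
2. the lid is held by the gripper with its peg level with the green ball (angle between the x axis of lid_peg and the x axis of mark_ball, either way round below 0.09 rad and contact force between the fingers and lid above 0.5 N), for 0.5 s.
At the end, for the whole second after the job is handed in: The pot stands upright (within 0.1 rad) wholly inside the blue ring (centres within 16 mm); the lid is still, within 0.09 rad (about 20 mm at the peg) of the preset pointer's angle, carried by the gripper's fingers (more than 0.5 N on it); the pointer is where it was (within 10 mm) (all of step 2 and horizontal distance between pot_mid and load_circle below 0.016 m and angle between pot_mid's own z axis and vertical below 0.1 rad and velocity of joint lid between -0.1 and 0.1 rad/s and distance of mark_ball from where it was at the start of the episode below 0.01 m); the arm keeps its last pose, push and grip.
It fails at once if the pot is lifted more than 12 mm off the desk (height (world z) of pot_mid above 0.04 m).
It fails at once if the pot is tipped by more than 0.35 rad (angle between pot_mid's own z axis and vertical above 0.35 rad).
It fails at once if the preset pointer is shifted by more than 15 mm (distance of mark_ball from where it was at the start of the episode above 0.015 m).
It fails at once if another thing on the desk is moved by more than 30 mm (distance of any of amber_bottle, white_bottle, carton, carton2, highlighter, stapler, scissors from where it was at the start of the episode above 0.03 m).
It also fails if it takes over 64 s, if anything falls off the work surface, if the arm or the gripper's body presses on something with over 40 N, if the wrist force passes 120 N, or if a joint passes its speed limit or range.

ROBOT

A 6-joint arm with a two-finger parallel gripper is mounted at the origin on the work surface. World frame = base frame: x ahead of the robot, y to its left, z up, the work surface at z = 0. Lengths are in m, angles in rad, forces in N, time in s.
With the tool pointing down it reaches from about 0.425 to 0.95 m from the base axis. Payload 3.5 kg.
Tool frame: the origin (TCP) lies midway between the tips of the shut fingers; the grasp point (between the pads) lies 19 mm behind it; x points along the fingers, y is the direction in which the jaws open and shut, and the axes are right-handed (so a half turn about x gives the same grasp; the last joint's range is limited). The gripper opens to 85 mm and grips with 20 to 120 N. Pads are 22 mm wide; open, the fingers measure 114 mm over their backs; the gripper's body (76 mm by 85 mm) begins 54 mm behind the grasp point. The pads swing forward as they close: fully open they stand 13 mm farther back than shut.
Start: joints at [-1.279, 0.286, 1.577, -0, 1.279, -0.15], TCP at [0.289, -0.61, 0.231] pointing down, gripper open.
Joint ranges: [-2.77, 2.77], [-0.9, 2.22], [0.21, 2.48], [-1.53, 4.67], [0.24, 2.81], [-2.84, 2.84]. Speed limits (rad/s): [2.79, 2.79, 3.14, 3.14, 3.14, 3.14].

INTERFACE

Orientations are given as a unit quaternion [x, y, z, w].
In Python, from plant import sensors, optics, ctrl gives the robot as it stands.
- The arm moves only by the tool arm_command, never from a script. Its argument "increments" is a list that holds one entry, the list of rows, each a list of 4 numbers: the shift along the tool's x, y, z in cm, then the turn about the tool's x in rad. A call has 1 to 20 rows; each row shifts and turns the commanded pose from where the row before left it, along the tool's axes as they then stand; what a row does not reach is not made up. A row lasts 1/8 s, in which the tool goes at most 62.5 mm and 10.7 degrees, less where a joint would pass 70% of its speed; a pose out of reach is approached as far as the arm can. A call with a gripper value outside its range is refused whole. "grip" is the finger opening in cm, from 0 to 8.54, set as the call begins (left out, the last holds). The fingers move at their own pace and stop on an object; "grip_force" is the grip in N (left out, the last holds). Time passes only in rows, so rows that do not move let the fingers close. It gives the time, the measured TCP pose, the force and the opening at its end, in the units of the state.
- sensors.get_state(): the state, without advancing time (a new reading comes with each control period).
- optics.read_camera(name): name is "side" or "top"; returns the picture (480x640x3 uint8, blue, green, red); there is no depth.
- optics.camera_model(name): a dict with "camera_matrix" (3x3 intrinsics, pixels), "world_from_camera" (4x4, takes a point from camera to world coordinates). Camera axes: x right, y up, looking along -z (the intrinsics and any distortion apply to the point x, -y, -z); pixel columns grow to the right and rows downward; lengths in m; the calibration is good to about 2 mm. A picture is of the moment at which its call begins. camera_model takes no time and is no camera call.
- ctrl.sign_off(): hands the job in, once; it reports no verdict.
Trained networks look in the newest picture that a camera, given by its name, has taken for a name from the list of things; names that differ only in an ending like _2 or _b are one class to them, and where a whole thing is asked for, a point or a joint stands for the part that bears it (a point fixed in the world has none). Each returns a list of dicts, best first, with "conf" (0 to 1); they miss things now and then, are a little off and sometimes report something else, mostly with a low value. They report only what shows in the picture. A call takes as long as a camera call. They do not tell look-alikes from the thing itself.
- optics.boxes_of(camera, query): "at" ([row, column] in pixels, amid what is visible of it).
- optics.place_of(camera, query): "at" ([row, column] in pixels: a listed point, or the origin of a listed thing).
The state is a dict: "time": time; "qpos": joint angles; "dq": joint speeds; "joint_efforts": joint torques, N m; "eef_pos": TCP position; "tcp_rot": TCP orientation; "contact_force": force on the tool from outside, world axes, zero at the start; "wrist_torque": the same for the moment, N m; "opening": opening from 0.0 (shut) to 1.0 (fully open).
Only numpy, scipy, OpenCV 4.12 (cv2) and the standard library are available. Lean on these libraries where they do the work, as an engineer would, in place of code of your own. Each camera call takes 0.05 s, during which the arm holds its last target.

## Working session

There is one attempt and no reset: what is moved stays moved. The work goes in short steps, Python scripts to look and compute and a tool call to move; the robot and the scene stay as the last step left them, time stands still between calls to the robot, and variables do not carry over. Pictures are saved under pics/ and viewed, and the job is handed in when it is done.

Besides the shell and the picture viewer there is one more tool, called after "Emit:" as name([rows], argument=value, ...), one row to a line, values as JSON. arm_command: Moves the arm, as the interface text tells. Its arguments: {"type":"object","properties":{"increments":{"type":"array","items":{"type":"array","items":{"type":"array","items":{"type":"number"}}}},"grip":{"type":"number"},"grip_force":{"type":"number"}},"required":["increments"]}

```bash
ls; mkdir -p pics
python3 - <<'E'
from plant import sensors, optics, ctrl
import cv2
s=sensors.get_state();print({k:(v if not hasattr(v,'round') else v) for k,v in s.items()})
for c in ("side","top"):
    cv2.imwrite(f"pics/{c}0.png",optics.read_camera(c))
    m=optics.camera_model(c);print(c,m)
    for q in ["pot_mid","wait_circle","load_circle","coolbox","lid_hinge","handle","lid_peg","mark_ball"]:
        print(c,q,[(round(d["conf"],2),[round(float(x),1) for x in d["at"]]) for d in optics.place_of(c,q)[:5]])
E
```

```text
pics
{'time': 0.0, 'qpos': array([-1.27902738e+00,  2.87182425e-01,  1.57815451e+00, -9.53275380e-06,
        1.27858384e+00, -1.49994785e-01]), 'dq': array([ 0.00041308, -0.00082843,  0.00016826, -0.00045396, -0.00127361,
        0.00211303]), 'joint_efforts': array([-1.47871056e-04, -4.05981123e+01, -2.92625928e+01, -1.33322806e-04,
        5.70520657e-03, -6.72321804e-06]), 'eef_pos': array([ 0.28842639, -0.60956259,  0.22994817]), 'tcp_rot': array([-0.68986515, -0.1557418 ,  0.68998819, -0.15410016]), 'contact_force': array([0.44655601, 0.01519801, 0.79499166]), 'wrist_torque': array([-0.00828661, -0.04876674,  0.0386407 ]), 'opening': 1.0019322363328773}
side {'camera_matrix': array([[470.74325672,   0.        , 320.72056195],
       [  0.        , 470.74325672, 243.39740585],
       [  0.        ,   0.        ,   1.        ]]), 'world_from_camera': array([[-0.94551314,  0.15184895, -0.28800485,  0.27427301],
       [-0.3252514 , -0.48049573,  0.81445404,  0.65790202],
       [-0.01471111,  0.86375098,  0.50370411,  0.61735235],
       [ 0.        ,  0.        ,  0.        ,  1.
[... 547 characters left out ...]
  ]]), 'world_from_camera': array([[-0.00805456,  0.99498374, -0.09971204,  0.43998567],
       [-0.99976829, -0.01000344, -0.01906057, -0.11833938],
       [-0.01996242,  0.09953541,  0.99483376,  1.08338428],
       [ 0.        ,  0.        ,  0.        ,  1.        ]])}
top pot_mid [(0.91, [247.4, 423.5]), (0.78, [307.8, 506.2]), (0.66, [207.0, 287.2])]
top wait_circle [(0.59, [245.7, 423.7]), (0.36, [328.4, 172.6])]
top load_circle [(0.97, [237.1, 351.7])]
top coolbox [(0.96, [266.8, 177.7]), (0.36, [230.5, 135.5])]
top lid_hinge [(0.98, [329.6, 173.2])]
top handle [(0.95, [228.6, 134.8])]
top lid_peg [(0.81, [197.6, 217.1]), (0.66, [208.7, 219.1])]
top mark_ball [(0.59, [206.9, 219.5])]
```

View pics/side0.png

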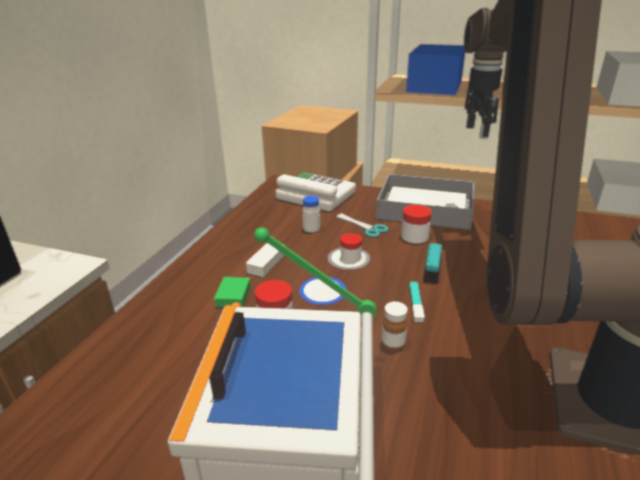

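View pics/top0.png

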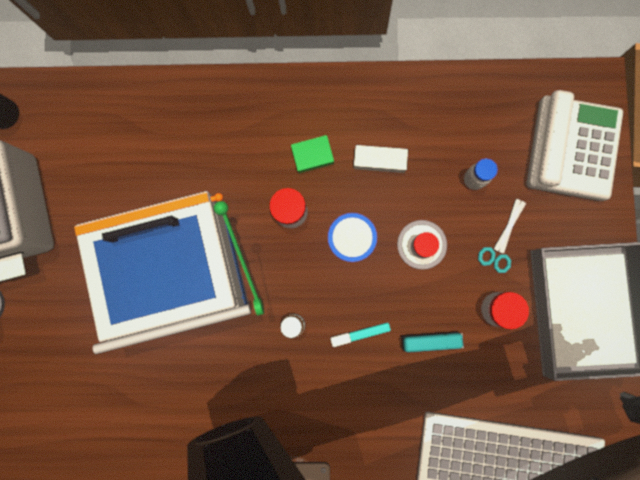

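Three red-capped pots in the top view: (247,424), (207,287) and (308,506). The one at (247,424) stands on the grey ring and looks the smallest, which matches the task. I'll confirm it in a crop and measure.

```bash
cat > h.py <<'E'
import numpy as np, cv2
from plant import sensors, optics, ctrl
def ray(c,rc):
    m=optics.camera_model(c);K=m["camera_matrix"];T=m["world_from_camera"]
    d=np.array([(rc[1]-K[0,2])/K[0,0],-(rc[0]-K[1,2])/K[1,1],-1.])
    return T[:3,3],T[:3,:3]@d
def plane(c,rc,z):
    o,d=ray(c,rc);return o+d*(z-o[2])/d[2]
def proj(c,p):
    m=optics.camera_model(c);K=m["camera_matrix"];T=m["world_from_camera"]
    q=T[:3,:3].T@(np.asarray(p)-T[:3,3]);return np.array([K[1,2]-K[1,1]*q[1]/-q[2],K[0,2]+K[0,0]*q[0]/-q[2]])
def tri(a,b):
    (o1,d1),(o2,d2)=ray("top",a),ray("side",b)
    t=np.linalg.lstsq(np.c_[d1,-d2],o2-o1,rcond=None)[0]
    p,q=o1+t[0]*d1,o2+t[1]*d2;return (p+q)/2,np.linalg.norm(p-q)
E
python3 - <<'E'
from h import *
np.set_printoptions(precision=4,suppress=True)
im=cv2.imread("pics/top0.png")
cv2.imwrite("pics/crop0.png",cv2.resize(im[170:340,260:540],None,fx=2.8,fy=2.8,interpolation=cv2.INTER_CUBIC))
for n,t,s,z in [("pot",(247.4,423.5),(247.8,353),.028),("wait",(245.7,423.7),(255.6,348.6),0),("load",(237.1,351.7),(291,321.6),0),("big1",(207,287.2),(306.6,274.4),.03),("handle",(228.6,134.8),(338.8,220.6),.18),("hinge",(329.6,173.2),(380.5,365.5),.115),("peg",(197.6,217.1),(308.5,234.7),.127),("ball",(206.9,219.5),(234.1,261.9),.25)]:
    print(n,plane("top",t,z),plane("side",s,z),*tri(t,s))
for q in ["amber_bottle","white_bottle","carton","carton2","highlighter","stapler","scissors"]:
    print(q,[(round(d["conf"],2),plane("top",d["at"],0)[:2]) for d in optics.place_of("top",q)[:2]])
hsv=cv2.cvtColor(im,cv2.COLOR_BGR2HSV)
m=((hsv[...,0]<5)|(hsv[...,0]>175))&(hsv[...,1]>200)&(hsv[...,2]>120)
n,l,st,c=cv2.connectedComponentsWithStats(m.astype('uint8'))
for i in range(1,n):
    if st[i,4]>80: print("red",c[i][::-1],st[i,2:])
E
```

```text
pot [ 0.5307 -0.2937  0.028 ] [ 0.5291 -0.2986  0.028 ] [ 0.5291 -0.2934  0.0311] 0.002623383302258975
wait [ 0.5367 -0.2988  0.    ] [ 0.5415 -0.3042  0.    ] [ 0.5379 -0.2977  0.0044] 0.0033515183268757126
load [ 0.5566 -0.1462  0.    ] [ 0.5572 -0.1426  0.    ] [ 0.5576 -0.146  -0.0025] 0.0014921893694142838
big1 [ 0.6181 -0.0113  0.03  ] [ 0.6169 -0.0242  0.03  ] [ 0.6141 -0.0131  0.0394] 0.005076701006018001
handle [0.5566 0.248  0.18  ] [0.571  0.2385 0.18  ] [0.5598 0.2466 0.189 ] 0.009435920993525294
hinge [0.3721 0.1956 0.115 ] [0.3764 0.1896 0.115 ] [0.3739 0.1942 0.1203] 0.0029031495366508148
peg [0.6214 0.1129 0.127 ] [0.6218 0.1137 0.127 ] [0.6218 0.1132 0.1265] 0.0006505235886763586
ball [0.5824 0.079  0.25  ] [0.5843 0.0644 0.25  ] [0.5796 0.0766 0.2576] 0.00309246934466342
amber_bottle [(0.16, array([0.4906, 0.2221]))]
white_bottle [(0.79, array([ 0.6777, -0.4111]))]
carton [(0.61, array([ 0.7177, -0.2044])), (0.59, array([ 0.7385, -0.0579]))]
carton2 [(0.61, array([ 0.7177, -0.2044])), (0.59, array([ 0.7385, -0.0579]))]
highlighter [(0.93, array([ 0.3597, -0.1806]))]
stapler [(0.7, array([ 0.3298, -0.3123]))]
scissors [(0.78, array([ 0.5506, -0.4679]))]
red [205.3617 286.8576] [ 35  36 976]
red [243.6214 426.9107] [ 24  22 280]
red [310.2996 509.4991] [  37   37 1058]
```

View pics/crop0.png

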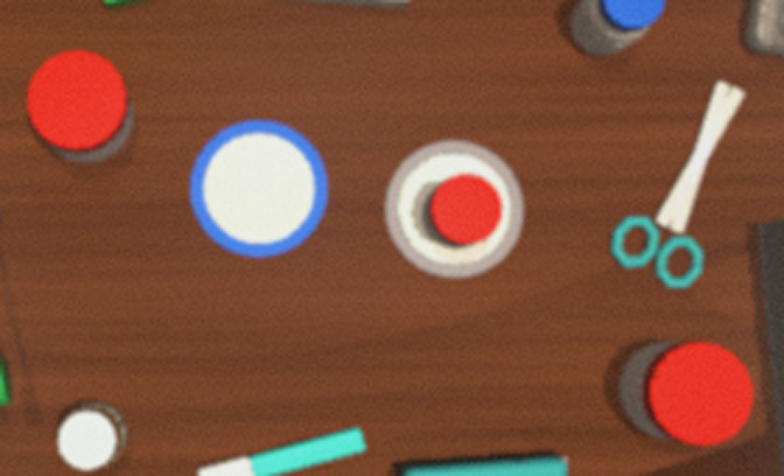

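The crop confirms it: the pot on the grey ring, crop (210,465), is clearly smaller. Its cap is 24 px wide against 36 for the other two. Next I'll refine the measurements.

Run:
```python
from h import *
from scipy.spatial.transform import Rotation as R
np.set_printoptions(precision=4,suppress=True)
im=cv2.imread("pics/top0.png");sd=cv2.imread("pics/side0.png")
print("pot cap",plane("top",(243.62,426.91),.056))
def blobs(im,lo,hi,name,z=None,cam="top",mn=60):
    hsv=cv2.cvtColor(im,cv2.COLOR_BGR2HSV);m=cv2.inRange(hsv,lo,hi)
    n,l,st,c=cv2.connectedComponentsWithStats(m)
    for i in range(1,n):
        if st[i,4]>mn:
            x,y,w,h=st[i,:4]; bc=(y+(h-1)/2,x+(w-1)/2)
            print(cam,name,"bbox ctr",bc,w,h,st[i,4], plane(cam,bc,z) if z is not None else "")
blobs(im,(105,150,100),(120,255,255),"blue",0)
blobs(sd,(105,150,100),(120,255,255),"blue",0,"side")
blobs(sd,(0,200,120),(4,255,255),"red",.056,"side",30)
blobs(im,(8,150,150),(22,255,255),"orange",.127)
s=sensors.get_state();print(R.from_quat(s["tcp_rot"]).as_matrix())
hz=np.array([.373,.1945,.115])
best=None
from scipy.optimize import least_squares
# fit box pose + mark from detections
def pts(p):
    x,y,yaw,mk=p;A=R.from_euler('z',yaw);h=np.array([x,y,.115])
    B=A*R.from_euler('y',-mk)
    return [h,h+A.apply([.19,0,.065]),h+A.apply([.22,-.145,.012]),h+B.apply([.22,-.168,.012])]
D={"top":[(329.6,173.2),(228.6,134.8),(197.6,217.1),(206.9,219.5)],"side":[(380.5,365.5),(338.8,220.6),(308.5,234.7),(234.1,261.9)]}
f=lambda p:np.concatenate([proj(c,q)-np.array(d) for c in D for q,d in zip(pts(p),D[c])])
r=least_squares(f,[.373,.1945,.284,.65],loss='soft_l1');print(r.x,np.abs(r.fun).round(1));print(np.array(pts(r.x)))
for c,i,sc in(("top",im,(150,260,60,300)),("side",sd,(215,470,160,400))):
    k=i.copy()
    for q in pts(r.x):
        a=proj(c,q);cv2.circle(k,(int(round(a[1])),int(round(a[0]))),2,(255,0,255),-1)
    cv2.imwrite(f"pics/fit_{c}.png",cv2.resize(k[170:470,60:400],None,fx=2,fy=2))
```

```text
pot cap [ 0.5358 -0.2961  0.056 ]
top blue bbox ctr (np.float64(169.0), np.float64(485.5)) 22 21 351 [ 0.7011 -0.4357 -0.    ]
top blue bbox ctr (np.float64(237.0), np.float64(352.0)) 47 47 395 [ 0.5568 -0.1468  0.    ]
top blue bbox ctr (np.float64(269.5), np.float64(154.0)) 119 106 8042 [0.4913 0.277  0.    ]
side blue bbox ctr (np.float64(69.0), np.float64(435.0)) 55 47 2247 [ 0.6525 -2.874   0.    ]
side blue bbox ctr (np.float64(200.5), np.float64(310.5)) 14 8 93 [ 0.7429 -0.5795  0.    ]
side blue bbox ctr (np.float64(370.0), np.float64(280.5)) 46 45 1034 [0.5498 0.1055 0.    ]
side red bbox ctr (np.float64(239.0), np.float64(351.0)) 17 9 110 [ 0.5327 -0.2915  0.056 ]
top orange bbox ctr (np.float64(214.0), np.float64(140.5)) 134 43 1152 [0.5914 0.2594 0.127 ]
top orange bbox ctr (np.float64(197.0), np.float64(216.0)) 13 9 82 [0.6226 0.1151 0.127 ]
[[-0.      0.4276 -0.904 ]
 [ 0.     -0.904  -0.4276]
 [-1.     -0.      0.    ]]
[0.3738 0.1958 0.2613 0.6498] [0.9 0.1 0.4 1.8 1.2 0.2 1.  0.2 3.6 0.7 5.1 6.5 0.6 0.7 0.1 1. ]
[[0.3738 0.1958 0.115 ]
 [0.5574 0.2449 0.18  ]
 [0.6238 0.1125 0.127 ]
 [0.5794 0.0769 0.2577]]
```

View pics/fit_top.png

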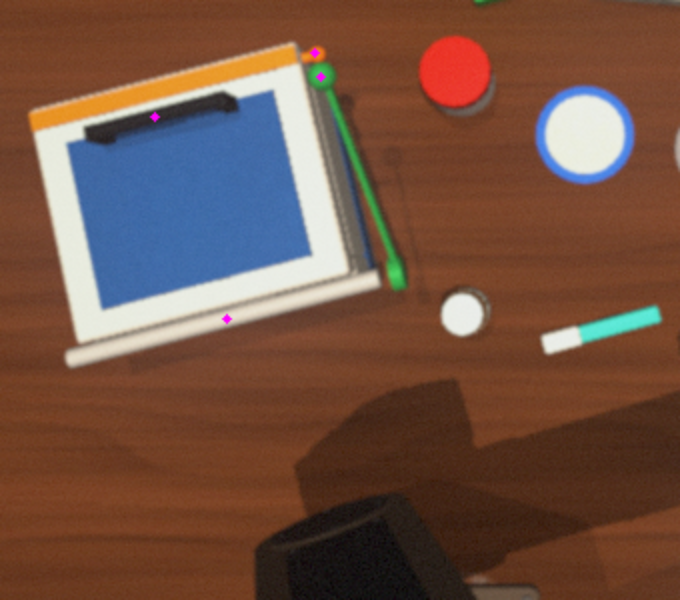

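View pics/fit_side.png

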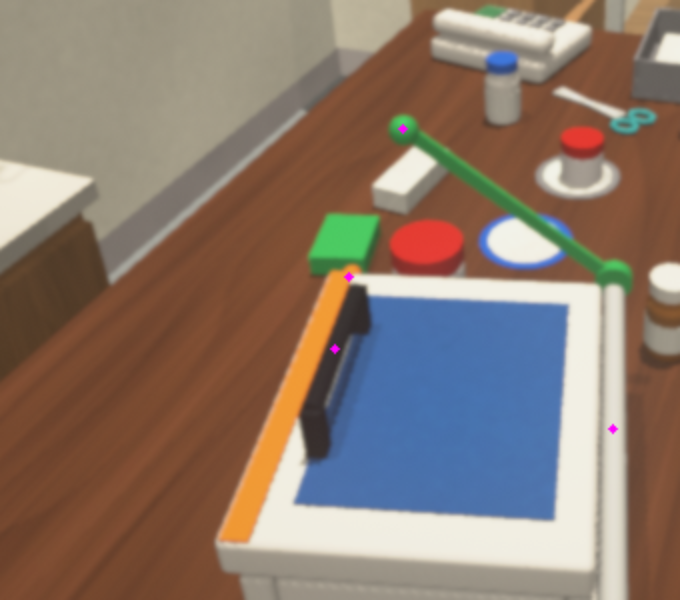

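Emit:
arm_command([
  [[0.8,-1.79,-3.56,0],[0.8,-1.79,-3.56,0],[0.8,-1.79,-3.56,0],[0.8,-1.79,-3.56,0],[0.8,-1.79,-3.56,0],[0.8,-1.79,-3.56,0],[0.8,-1.79,-3.56,0],[0.8,-1.79,-3.56,0],[0.8,-1.79,-3.56,0],[0.8,-1.79,-3.56,0],[0,0,0,0],[0,0,0,0]],
], grip=8.5, grip_force=20)

```text
time: 2.75
eef_pos: [0.5339, -0.2965, 0.1515]
tcp_rot: [-0.69, -0.155, 0.69, -0.155]
contact_force: [-0.3, -0.5, 1.1]
opening: 0.997
```

Run:
```python
from h import *
from scipy.spatial.transform import Rotation as R
s=sensors.get_state();print(s["time"],s["eef_pos"],s["qpos"],R.from_quat(s["tcp_rot"]).as_matrix().round(3))
i=optics.read_camera("side");cv2.imwrite("pics/s1.png",i);t=optics.read_camera("top");cv2.imwrite("pics/t1.png",t)
```

```text
2.75 [ 0.53385623 -0.29648021  0.15153365] [-6.72748196e-01  2.22524548e-01  1.80613853e+00 -5.13451490e-04
  1.11256276e+00  4.56112044e-01] [[-0.     0.428 -0.904]
 [-0.001 -0.904 -0.428]
 [-1.     0.001  0.   ]]
```

View pics/s1.png

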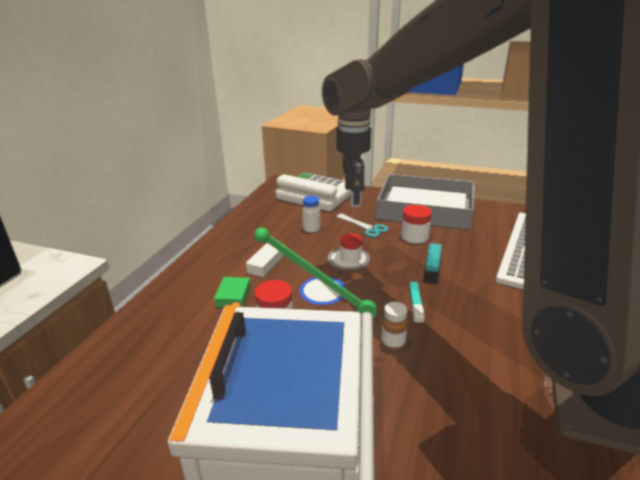

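View pics/t1.png

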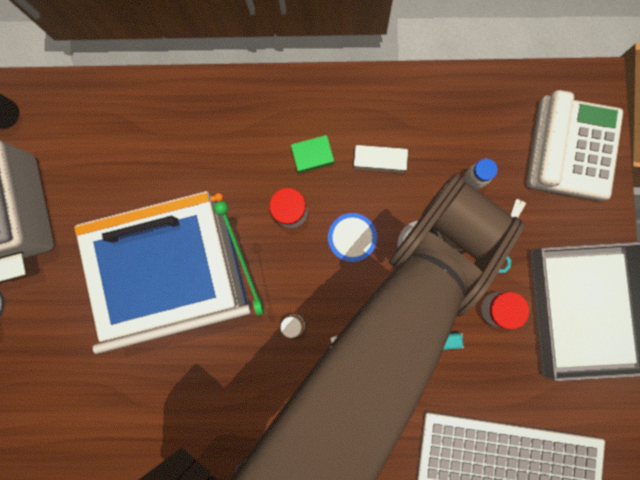

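Emit:
arm_command([
  [[1.8,0,0,0],[1.8,0,0,0],[1.8,0,0,0],[1.8,0,0,0],[1.8,0,0,0],[1.8,0,0,0],[1.0,0,0,0],[1.0,0,0,0],[0,0,0,0],[0,0,0,0]],
])

```text
time: 4.1
eef_pos: [0.5343, -0.2965, 0.0239]
tcp_rot: [0.69, 0.155, -0.69, 0.155]
contact_force: [0.8, 0.6, 0.5]
opening: 0.997
```

Emit:
arm_command([
  [[0,0,0,0],[0,0,0,0],[0,0,0,0],[0,0,0,0],[0,0,0,0],[0,0,0,0],[0,0,0,0],[0,0,0,0]],
], grip=4.5, grip_force=20)

```text
time: 5.1
eef_pos: [0.5344, -0.2966, 0.0241]
tcp_rot: [0.69, 0.155, -0.69, 0.155]
contact_force: [-0.7, 0.8, 5.3]
opening: 0.593
```

Run:
```python
from h import *
i=optics.read_camera("side");cv2.imwrite("pics/s2.png",cv2.resize(i[150:330,260:480],None,fx=3,fy=3))
```

```text
(no output)
```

View pics/s2.png

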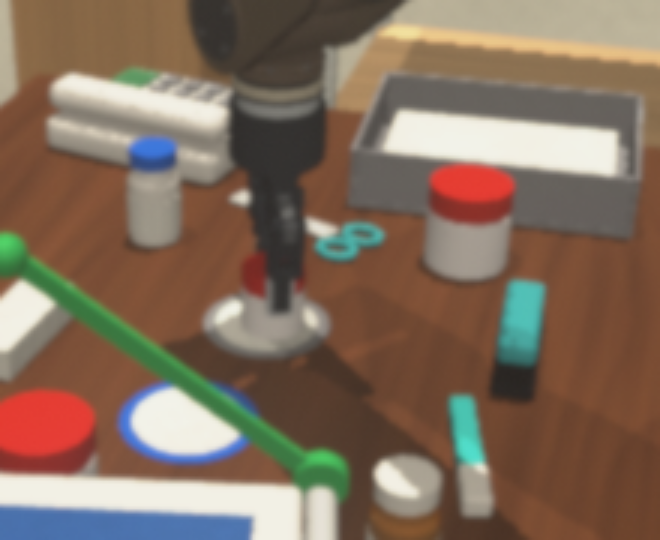

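Emit:
arm_command([
  [[0,-0.42,-0.28,0],[0,-0.84,-0.56,0],[0,-0.84,-0.56,0],[0,-0.84,-0.56,0],[0,-0.84,-0.56,0],[0,-0.84,-0.56,0],[0,-0.84,-0.56,0],[0,-0.84,-0.57,0],[0,-0.84,-0.57,0],[0,-0.84,-0.57,0],[0,-0.84,-0.57,0],[0,-0.84,-0.57,0],[0,-0.84,-0.57,0],[0,-0.84,-0.57,0],[0,-0.84,-0.57,0],[0,-0.44,-0.28,0],[0,0,0,0],[0,0,0,0]],
])

```text
time: 7.4
eef_pos: [0.5571, -0.1453, 0.024]
tcp_rot: [0.69, 0.155, -0.69, 0.155]
contact_force: [-0.0, -1.7, 6.3]
opening: 0.595
```

Run:
```python
from h import *
i=optics.read_camera("side");cv2.imwrite("pics/s3.png",cv2.resize(i[180:360,200:420],None,fx=3,fy=3))
t=optics.read_camera("top");cv2.imwrite("pics/t3.png",cv2.resize(t[150:330,250:470],None,fx=3,fy=3))
```

```text
(no output)
```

View pics/s3.png

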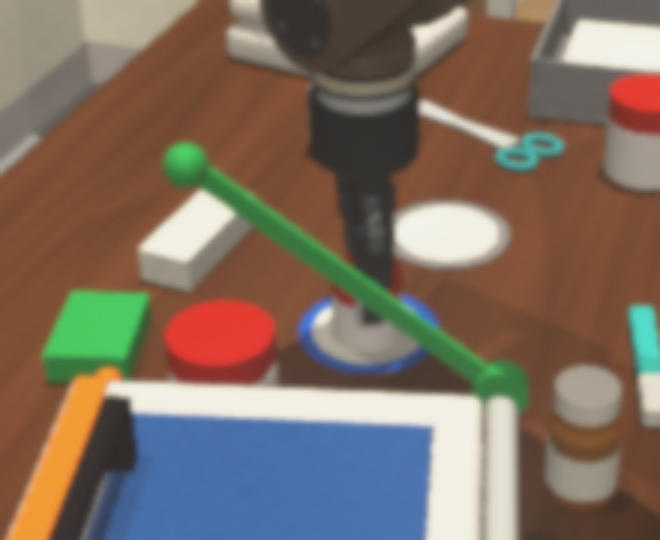

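View pics/t3.png

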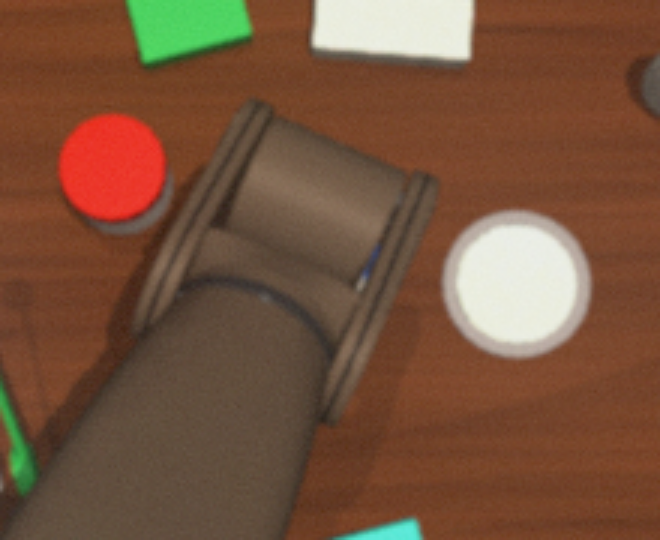

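Emit:
arm_command([
  [[0,0,0,0],[0,0,0,0],[0,0,0,0],[0,0,0,0],[0,0,0,0],[-1,0,0,0],[-2,0,0,0],[-3,0,0,0],[-4,0,0,0],[-4,0,0,0],[-4,0,0,0],[-4,0,0,0],[-4,0,0,0],[-3,0,0,0],[0,0,0,0]],
], grip=8.5)

```text
time: 9.38
eef_pos: [0.5578, -0.1463, 0.3187]
tcp_rot: [0.692, 0.153, -0.687, 0.157]
contact_force: [0.3, 0.3, -0.3]
opening: 0.992
```

Run:
```python
from h import *
print(sensors.get_state()["qpos"])
i=optics.read_camera("side");cv2.imwrite("pics/s4.png",cv2.resize(i[180:360,200:420],None,fx=3,fy=3))
t=optics.read_camera("top")
print([(round(d["conf"],2),plane("side",d["at"],.028)) for d in optics.place_of("side","pot_mid")])
hsv=cv2.cvtColor(i,cv2.COLOR_BGR2HSV)
m=((hsv[...,0]<5)|(hsv[...,0]>175))&(hsv[...,1]>180)&(hsv[...,2]>60)
n,l,st,c=cv2.connectedComponentsWithStats(m.astype('uint8'))
for k in range(1,n):
    if st[k,4]>40: print(c[k][::-1],st[k],plane("side",c[k][::-1],.052))
```

```text
[-4.32380899e-01  9.86665747e-03  1.72766082e+00  1.22390154e-05
  1.39505072e+00  6.96554031e-01]
[(0.91, array([ 0.55283521, -0.15010474,  0.028     ])), (0.77, array([ 0.6179516 , -0.02620602,  0.028     ])), (0.7, array([ 0.40315162, -0.46749495,  0.028     ]))]
[211.53932584 416.94382022] [404 206  27  13 267] [ 0.40671672 -0.49417307  0.052     ]
[268.45112782 325.43609023] [315 264  19  12 133] [ 0.55236418 -0.15661267  0.052     ]
[292.06165703 269.85934489] [255 281  33  22 519] [ 0.63224037 -0.03959334  0.052     ]
```

View pics/s4.png

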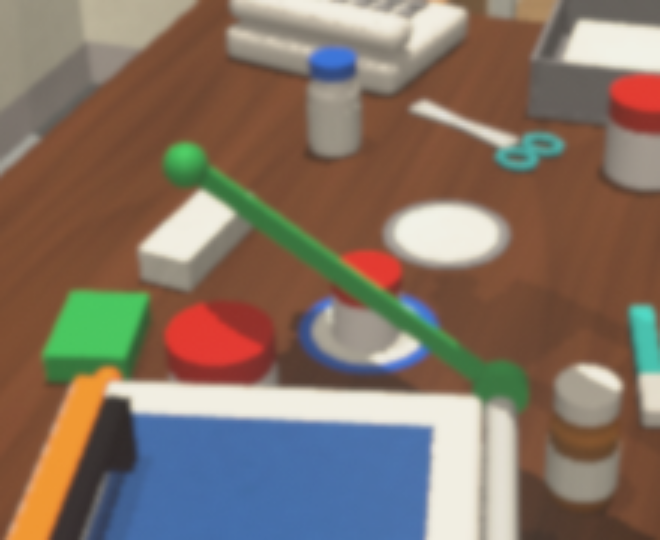

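Emit:
arm_command([
  [[-0.4,0,0,-0.175],[-0.4,0,0,-0.175],[-0.4,0,0,-0.175],[-0.4,0,0,-0.175],[-0.4,0,0,-0.175],[0,0,0,-0.175],[0,0,0,-0.175],[0,0,0,-0.175],[0,0,0,0],[0,0,0,0]],
])

```text
time: 10.78
eef_pos: [0.5562, -0.1457, 0.3321]
tcp_rot: [0.428, 0.563, -0.429, 0.562]
contact_force: [-0.4, 0.1, -0.0]
opening: 0.996
```

Run:
```python
from h import *
from scipy.spatial.transform import Rotation as R
s=sensors.get_state();M=R.from_quat(s["tcp_rot"]).as_matrix();print(s["eef_pos"],s["qpos"],M.round(3),np.arctan2(M[1,1],M[0,1]))
print(M.T@(np.array([.5574,.2445,.3387])-s["eef_pos"]))
```

```text
[ 0.55624804 -0.14565194  0.33209313] [-4.32472822e-01  6.50413377e-03  1.70714952e+00 -3.61842422e-05
  1.43008833e+00 -7.00951978e-01] [[-0.002  0.964  0.265]
 [ 0.001  0.265 -0.964]
 [-1.    -0.002 -0.001]] 0.2684854010341128
[-0.00627035  0.1045957  -0.37587755]
```

Emit:
arm_command([
  [[-0.1,1.05,-3.76,0],[-0.1,1.05,-3.76,0],[-0.1,1.05,-3.76,0],[-0.1,1.05,-3.76,0],[-0.1,1.05,-3.76,0],[-0.1,1.05,-3.76,0],[0,1.05,-3.76,0],[0,1.05,-3.76,0],[0,1.05,-3.76,0],[0,1.05,-3.76,0],[0,0,0,0],[0,0,0,0],[0,0,0,0]],
])

```text
time: 12.4
eef_pos: [0.5573, 0.2436, 0.3392]
tcp_rot: [0.428, 0.563, -0.429, 0.563]
contact_force: [-0.0, -0.1, -0.5]
opening: 0.992
```

Run:
```python
from h import *
s=sensors.get_state();print(s["eef_pos"],s["qpos"])
i=optics.read_camera("side");cv2.imwrite("pics/s5.png",i)
t=optics.read_camera("top");cv2.imwrite("pics/t5.png",t)
print([(round(d["conf"],2),plane("top",d["at"],.028)) for d in optics.place_of("top","pot_mid")])
hsv=cv2.cvtColor(t,cv2.COLOR_BGR2HSV)
m=((hsv[...,0]<5)|(hsv[...,0]>175))&(hsv[...,1]>180)&(hsv[...,2]>60)
n,l,st,c=cv2.connectedComponentsWithStats(m.astype('uint8'))
for k in range(1,n):
    if st[k,4]>60: print(c[k][::-1],st[k],plane("top",c[k][::-1],.056))
```

```text
[0.55726483 0.24356031 0.33921886] [ 2.45466970e-01  7.82054699e-02  1.62044153e+00 -2.47570564e-04
  1.44319793e+00 -2.36830220e-02]
[(0.94, array([ 0.55742215, -0.14030686,  0.028     ])), (0.91, array([ 0.61230015, -0.01255572,  0.028     ])), (0.84, array([ 0.40259156, -0.45889022,  0.028     ]))]
[205.62288557 287.05074627] [ 270  188   36   36 1005] [ 0.61658044 -0.01362516  0.056     ]
[234.36842105 350.89702517] [340 223  23  24 437] [ 0.55616943 -0.14318179  0.056     ]
[310.18383659 509.41651865] [ 491  292   38   38 1126] [ 0.40160634 -0.45551941  0.056     ]
```

View pics/s5.png

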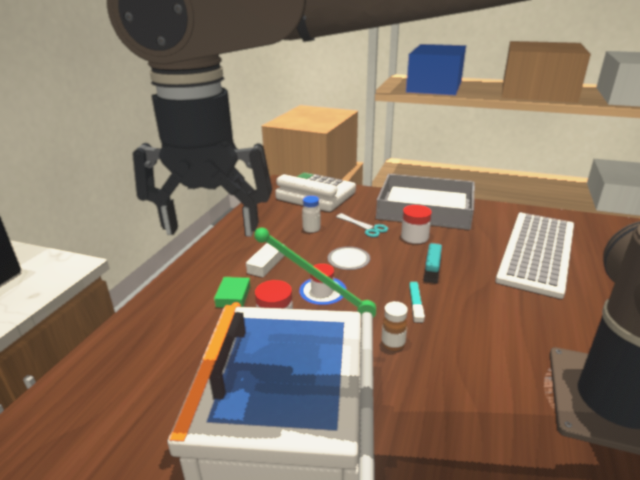

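View pics/t5.png

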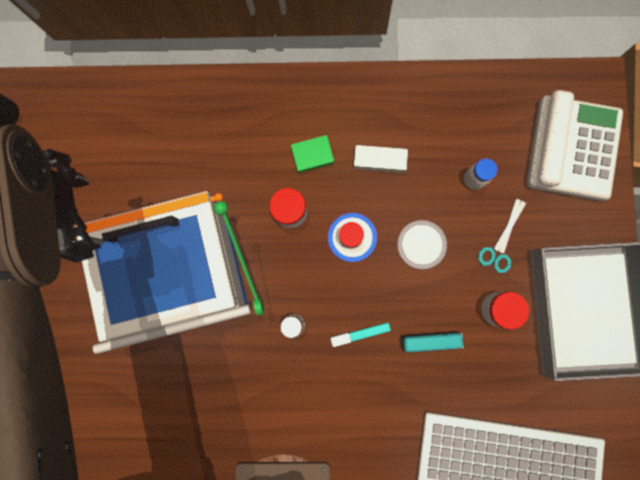

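Emit:
arm_command([
  [[2.4,0,0,0],[2.4,0,0,0],[2.4,0,0,0],[2.4,0,0,0],[2.0,0,0,0],[1.5,0,0,0],[1.5,0,0,0],[1.5,0,0,0],[1.5,0,0,0],[0,0,0,0],[0,0,0,0]],
])

```text
time: 13.92
eef_pos: [0.5575, 0.2447, 0.1638]
tcp_rot: [0.428, 0.563, -0.428, 0.563]
contact_force: [0.9, 0.4, -0.1]
opening: 0.997
```

Run:
```python
from h import *
s=sensors.get_state();print(s["eef_pos"])
print(proj("side",s["eef_pos"]),proj("side",[.5574,.2449,.18]))
i=optics.read_camera("side");cv2.imwrite("pics/s6.png",cv2.resize(i[200:470,120:420],None,fx=2.5,fy=2.2))
```

```text
[0.55748556 0.24469402 0.16376405]
[352.77774357 228.46778194] [343.95094921 227.09191026]
```

View pics/s6.png

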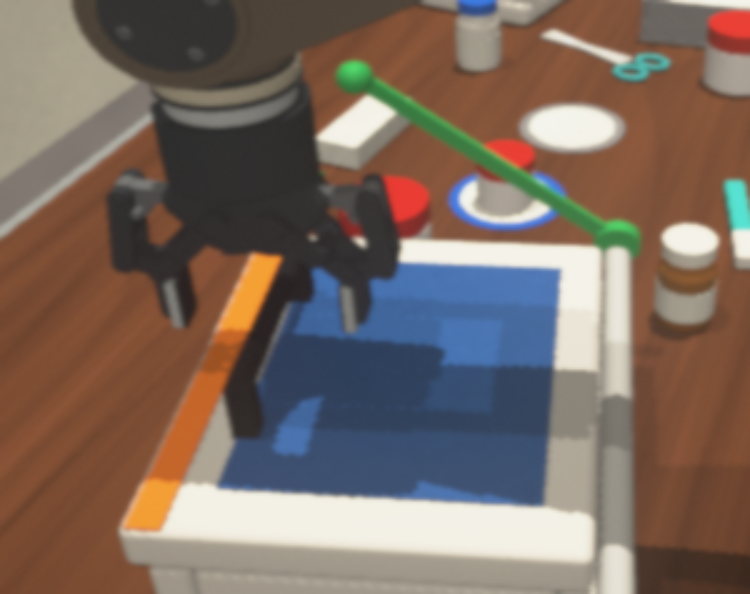

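Emit:
arm_command([
  [[0,0,0,0],[0,0,0,0],[0,0,0,0],[0,0,0,0],[0,0,0,0],[0,0,0,0],[0,0,0,0],[0,0,0,0],[0,0,0,0],[0,0,0,0]],
], grip=0.5, grip_force=35)

```text
time: 15.22
eef_pos: [0.5577, 0.2447, 0.1636]
tcp_rot: [0.428, 0.563, -0.427, 0.563]
contact_force: [5.2, 3.2, -1.4]
opening: 0.155
```

Run:
```python
from h import *
s=sensors.get_state();print(s["eef_pos"],s["contact_force"],s["opening"]*85.4)
i=optics.read_camera("side");cv2.imwrite("pics/s7.png",cv2.resize(i[200:470,120:420],None,fx=2.5,fy=2.2))
```

```text
[0.55769916 0.24472728 0.16358595] [ 5.22813318  3.16326383 -1.42501961] 13.222827412680585
```

View pics/s7.png

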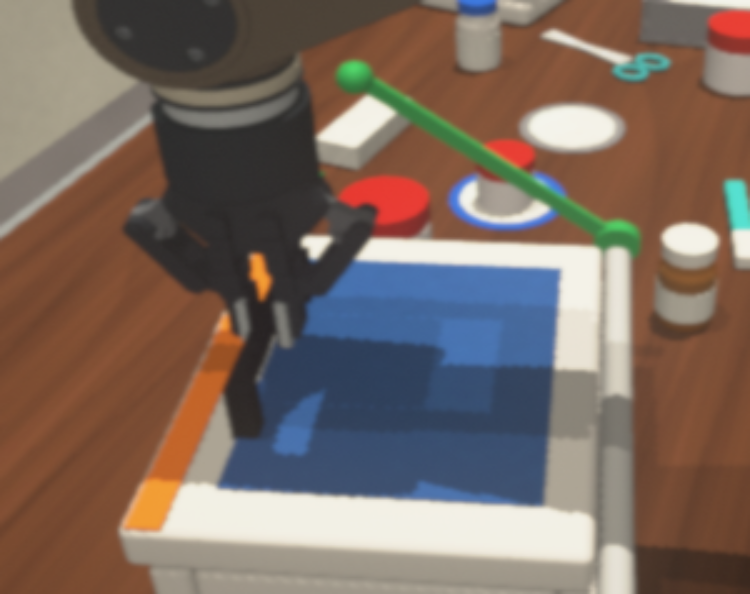

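```bash
python3 -c "
import numpy as np
t=np.linspace(0,.65,21);X=.19*np.cos(t)-.065*np.sin(t);Z=.19*np.sin(t)+.065*np.cos(t)
print(np.c_[t[1:],-np.diff(Z)*100,np.diff(X)*100].round(2).tolist())"
```

```text
[[0.03, -0.61, -0.22], [0.06, -0.61, -0.24], [0.1, -0.6, -0.26], [0.13, -0.59, -0.28], [0.16, -0.58, -0.3], [0.2, -0.57, -0.32], [0.23, -0.56, -0.34], [0.26, -0.55, -0.35], [0.29, -0.54, -0.37], [0.32, -0.52, -0.39], [0.36, -0.51, -0.41], [0.39, -0.5, -0.42], [0.42, -0.48, -0.44], [0.46, -0.47, -0.45], [0.49, -0.45, -0.47], [0.52, -0.44, -0.48], [0.55, -0.42, -0.5], [0.58, -0.41, -0.51], [0.62, -0.39, -0.52], [0.65, -0.37, -0.54]]
```

Emit:
arm_command([
  [[-0.61,-0.22,0,0],[-0.61,-0.24,0,0],[-0.6,-0.26,0,0],[-0.59,-0.28,0,0],[-0.58,-0.3,0,0],[-0.57,-0.32,0,0],[0,0,0,0],[0,0,0,0]],
])

```text
time: 16.27
eef_pos: [0.5425, 0.2409, 0.1994]
tcp_rot: [0.429, 0.562, -0.427, 0.563]
contact_force: [6.2, 2.2, -0.3]
opening: 0.151
```

Run:
```python
from h import *
i=optics.read_camera("side");cv2.imwrite("pics/s8.png",cv2.resize(i[200:470,120:420],None,fx=2.5,fy=2.2))
```

```text
(no output)
```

View pics/s8.png

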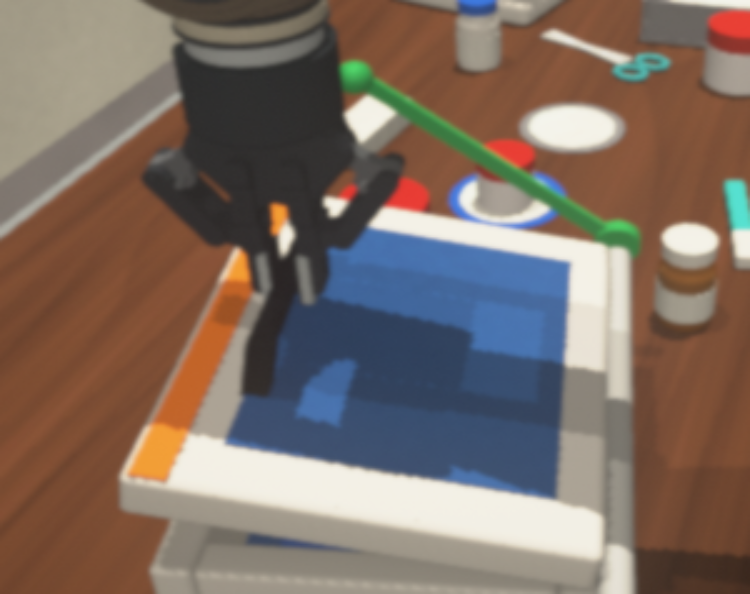

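The lid is rising with the gripper. The image shows it clear of the box at its free edge, so I'll continue the arc.

Emit:
arm_command([
  [[-0.56,-0.34,0,0],[-0.55,-0.35,0,0],[-0.54,-0.37,0,0],[-0.52,-0.39,0,0],[-0.51,-0.41,0,0],[-0.5,-0.42,0,0],[-0.48,-0.44,0,0],[-0.47,-0.45,0,0],[0,0,0,0],[0,0,0,0]],
])

```text
time: 17.58
eef_pos: [0.5125, 0.2334, 0.2418]
tcp_rot: [0.431, 0.562, -0.425, 0.564]
contact_force: [5.2, 6.3, 1.1]
opening: 0.147
```

Emit:
arm_command([
  [[-0.45,-0.47,0,0],[-0.44,-0.48,0,0],[-0.42,-0.5,0,0],[-0.41,-0.51,0,0],[-0.39,-0.52,0,0],[-0.37,-0.54,0,0],[0,0,0,0],[0,0,0,0],[0,0,0,0],[0,0,0,0]],
])

```text
time: 18.82
eef_pos: [0.4839, 0.2262, 0.2679]
tcp_rot: [0.432, 0.562, -0.424, 0.564]
contact_force: [5.0, 7.4, 5.0]
opening: 0.144
```

Run:
```python
from h import *
from scipy.spatial.transform import Rotation as R
s=sensors.get_state();print(s["eef_pos"],s["contact_force"])
i=optics.read_camera("side");t=optics.read_camera("top")
cv2.imwrite("pics/s9.png",cv2.resize(i[170:440,120:420],None,fx=2.5,fy=2.2))
cv2.imwrite("pics/t9.png",cv2.resize(t[150:330,60:360],None,fx=2.6,fy=2.6))
for c in("side","top"):
  for q in("lid_peg","mark_ball","handle","pot_mid","load_circle"):
    print(c,q,[(round(d["conf"],2),np.round(d["at"],1)) for d in optics.place_of(c,q)[:3]])
A=R.from_euler('z',.2613);h=np.array([.3738,.1958,.115])
for th in(.55,.6,.65,.7,.75):
  p=h+(A*R.from_euler('y',-th)).apply([.22,-.145,.012]);print(th,proj("side",p),proj("top",p))
print("hp",np.hypot(*(s["eef_pos"][:2]-h[:2])))
```

```text
[0.48390944 0.22620841 0.26790505] [4.97854634 7.43804455 4.95374493]
side lid_peg [(0.59, array([242.7, 257.5]))]
side mark_ball []
side handle [(0.65, array([281.5, 275.2]))]
side pot_mid [(0.67, array([221.2, 415.3])), (0.43, array([340.8, 394.3]))]
side load_circle []
top lid_peg [(0.89, array([210.4, 205. ]))]
top mark_ball [(0.81, array([206.8, 222.2]))]
top handle [(0.79, array([269. , 117.1]))]
top pot_mid [(0.8, array([209.6, 287.4])), (0.75, array([233.3, 351.4])), (0.72, array([309.4, 501.4]))]
top load_circle [(0.59, array([237.1, 351.7])), (0.49, array([236.1, 351.3]))]
0.55 [250.79809831 250.68153011] [205.66638511 206.92323054]
0.6 [245.96466905 254.30950378] [208.47525791 206.48490084]
0.65 [241.26088373 258.28620901] [211.63309646 206.15377174]
0.7 [236.70405995 262.60616438] [215.14007251 205.93461611]
0.75 [232.31156608 267.26230183] [218.99449415 205.83189139]
hp 0.114231173282534
```

View pics/s9.png

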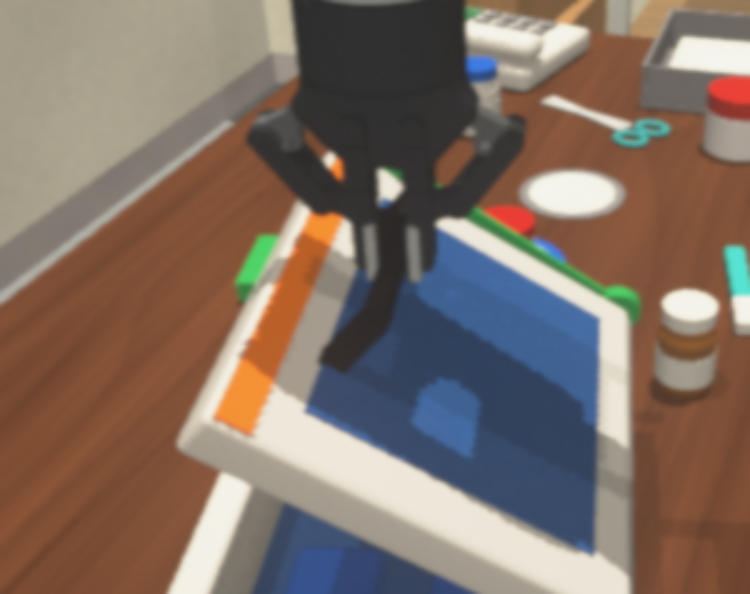

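View pics/t9.png

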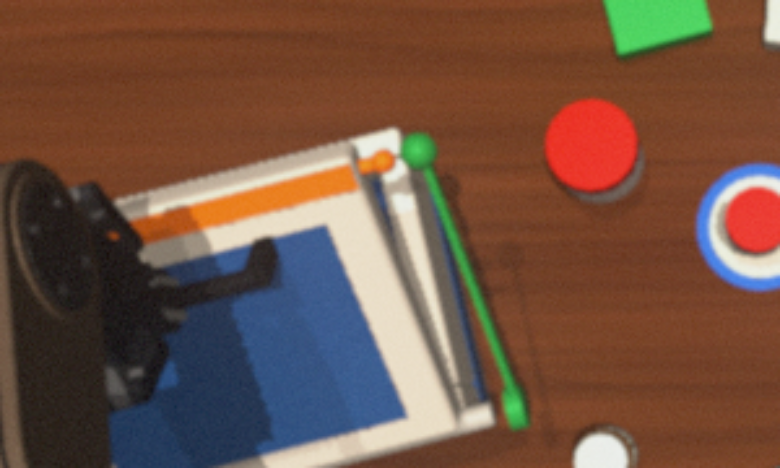

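Emit:
arm_command([
  [[0,0,0,0],[0,0,0,0],[0,0,0,0],[0,0,0,0],[0,0,0,0],[0,0,0,0],[0,0,0,0],[0,0,0,0]],
])

```text
time: 20.42
eef_pos: [0.4839, 0.2262, 0.2679]
tcp_rot: [0.432, 0.562, -0.424, 0.564]
contact_force: [5.6, 6.9, 3.5]
opening: 0.147
```

Run:
```python
from h import *
from scipy.spatial.transform import Rotation as R
t=optics.read_camera("top");t0=cv2.imread("pics/top0.png")
def cen(im,lo,hi,r0,r1,c0,c1):
    m=cv2.inRange(cv2.cvtColor(im,cv2.COLOR_BGR2HSV),lo,hi)[r0:r1,c0:c1]
    y,x=np.nonzero(m);return y.mean()+r0,x.mean()+c0,len(y)
G=((50,120,60),(75,255,255));O=((8,150,130),(22,255,255))
print("ball before",cen(t0,*G,198,217,212,232),"now",cen(t,*G,198,217,212,232))
print("peg now",cen(t,*O,200,218,200,216), "pot cap", plane("top",cen(t,(0,180,60),(5,255,255),215,255,330,375)[:2],.056))
s=sensors.get_state();print(s["eef_pos"],s["contact_force"],s["opening"],s["time"])
A=R.from_euler('z',.2613);h=np.array([.3738,.1958,.115])
for th in(.55,.6,.65,.7):
  for y in(-.145,-.168): print(th,y,proj("top",h+(A*R.from_euler('y',-th)).apply([.22,y,.012])))
```

```text
ball before (np.float64(208.06666666666666), np.float64(220.83333333333334), 150) now (np.float64(208.08724832214764), np.float64(220.95973154362417), 149)
peg now (np.float64(212.26388888888889), np.float64(205.27777777777777), 72) pot cap [ 0.55613905 -0.14313567  0.056     ]
[0.48392974 0.22619269 0.26789758] [5.95635827 8.10971329 4.93583042] 0.15010610847675024 20.475
0.55 -0.145 [205.66638511 206.92323054]
0.55 -0.168 [202.02543777 220.12921535]
0.6 -0.145 [208.47525791 206.48490084]
0.6 -0.168 [204.79291292 219.83909614]
0.65 -0.145 [211.63309646 206.15377174]
0.65 -0.168 [207.9096285  219.65486207]
0.7 -0.145 [215.14007251 205.93461611]
0.7 -0.168 [211.37591294 219.58070858]
```

```bash
python3 -c "
from plant import ctrl
print(ctrl.sign_off())"
```

```text
the job is handed in; nothing more can be done
None
```

The pot is in the blue circle, and the gripper is holding the lid at the pointer's angle. I handed the job in at about 20.5 s; the sign-off gives no verdict.

- **Pot:** I took the smallest of the three red-capped pots, the one on the grey ring. I gripped it lightly and slid it along the desk. The last top picture puts its centre about 3 to 4 mm from the ring's centre (limit 16 mm). The side view after I let go showed it upright.
- **Lid:** I gripped the black handle at 35 N and raised the lid along its arc. By colour in the top view, the lid is at about 0.66 rad and the pointer at about 0.65 rad. The network's peg detections gave about 0.63 rad for the lid. Both are within the 0.09 rad limit.
- **Hold:** The fingers are still closed on the bar (about 13 mm opening), and the arm did not move during the last second. The tool force is about 11 N, mostly sideways, so the grip is slightly strained but well below the 40 N limit.
- **Pointer:** The green ball moved by about 0.1 pixel between the first and last top pictures, so it was not shifted.
- **Checks that failed or disagreed:** In the final side view the lid hid the pot and green ball, and the network missed the ball. Those last checks rest on the top view. The network's two top-view readings of the ball also differed by 2.7 pixels, which the colour check did not show.

I saw no other thing on the desk move in the pictures, but I did not measure them again at the end.

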